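# Put the carving gouges away in the rack by blade width

### The arm

A 6-joint arm with a two-finger parallel gripper is mounted at the origin on the work surface. World frame = base frame: x ahead of the robot, y to its left, z up, the work surface at z = 0. Lengths are in m, angles in rad, forces in N, time in s.
With the tool pointing down it reaches from about 0.25 to 0.725 m from the base axis. Payload 4 kg.
Tool frame: the origin (TCP) lies midway between the tips of the shut fingers; the grasp point (between the pads) lies 19 mm behind it; z points along the fingers, y is the line along which they close (so a half turn about z gives the same grasp; the last joint's range is limited). The gripper opens to 85 mm and grips with 20 to 120 N. Pads are 22 mm wide; open, the fingers measure 114 mm over their backs; the gripper's body (76 mm by 85 mm) begins 54 mm behind the grasp point. The pads swing forward as they close: fully open they stand 13 mm farther back than shut.
Start: joints at [1.185, 0.241, 0.005, 1.335, 0, 1.571], TCP at [0.188, 0.463, 0.231] pointing down, gripper open.
Joint ranges: [-2.72, 2.72], [-1.05, 1.87], [-1.09, 1.28], [-1.99, 2.15], [-1.42, 1.44], [-3.14, 3.14]. Speed limits (rad/s): [2.79, 2.79, 3.14, 3.14, 3.14, 3.14].

### API

Orientations are given as a unit quaternion [x, y, z, w].
In Python, from workcell import get_obs, camera, job_done, silhouettes gives the robot as it stands. The module is installed in compiled form; this text tells all that it offers.
- The arm moves only by the tool drive_tool, never from a script. Its argument "increments" is a list of rows, each a list of 3 entries, a list of its own where there are three numbers: the shift along the world's x, y, z in mm, then the turn, a rotation vector about the world's x, y, z in degrees, then the opening, from 0 (shut) to 1 (fully open). A call has 1 to 8 rows; each row shifts and turns the commanded pose from where the row before left it; what a row does not reach is not made up. A row lasts 1/12 s, in which the tool goes at most 41.7 mm and 7.16 degrees, less where a joint would pass 70% of its speed; a pose out of reach is approached as far as the arm can. A call is refused whole if a number of a shift passes 41.7 or a number of a turn 7.16, either way. A call with a gripper value outside its range is refused whole. The fingers move at their own pace and stop on an object; the grip force is fixed at half the most. Time passes only in rows, so rows that do not move let the fingers close. It gives the time, the measured TCP pose, the force, the opening and the grip force at its end, in the units of the state.
- get_obs(): the state, without advancing time (a new reading comes with each control period).
- camera(name): name is "scene" or "top" or "wrist"; returns a dict with "image" (400x640x3 uint8, red, green, blue), "K" (3x3 intrinsics, pixels), "view" (4x4, takes a point from world to camera coordinates). Camera axes: x right, y down, z forward; pixel columns grow to the right and rows downward; lengths in m; the calibration is good to about 2 mm. A picture is of the moment at which its call begins. There is no depth.
- job_done(): hands the job in; it is judged then, once.
Trained networks look in a picture, given as the dict that the camera call returned (one of the last four; its "shot" number tells which), for a name from the list of things; names that differ only in an ending like _2 or _b are one class to them, and where a whole thing is asked for, a point or a joint stands for the part that bears it (a point fixed in the world has none). Each returns a list of dicts, best first, with "conf" (0 to 1); they miss things now and then, are a little off and sometimes report something else, mostly with a low value. They report only what shows in the picture. A call takes as long as a camera call. They do not tell look-alikes from the thing itself.
- silhouettes(query, picture): "region" (400x640 bool, what is visible of it) and "bbox" ([left, top, right, bottom] in pixels, round what is visible of it).
The state is a dict: "clock": time; "joint_pos": joint angles; "joint_vel": joint speeds; "tau": joint torques, N m; "eef_pos": TCP position; "tool_rot": TCP orientation; "ft_force": force on the tool from outside, world axes, zero at the start; "ft_torque": the same for the moment, N m; "grip_width": finger opening in m; "grasp_force": force on a finger pad.
Only numpy, scipy, OpenCV 4.12 (cv2) and the standard library are available. Lean on these libraries where they do the work, as an engineer would, in place of code of your own. Each camera call takes 0.05 s, during which the arm holds its last target. There are 200 camera calls.

### The job

Put the four carving gouges away in the notched bench rack in order of blade width, the widest in the place at the end of the rack towards the half-carved bracket, the narrowest at the other end. Each lies with its handle in the wide notch and its shank in the narrow notch behind it, blade pointing away from the robot. Lower each one into place, never let it drop, and let go of them all.

Things in the scene. Friction and masses are not known exactly. Their poses are not given: they have to be found in the camera images.
- gouge_a: Carving gouge, blade 6 mm wide (narrowest), lying on a 3 mm mat. Eight-sided handle 24 mm across flats. Origin on its axis, that height/2 over the mat; x to the blade: handle -45 to 85 mm (straight -37 to 74), brass ferrule to 97, round 9 mm shank to 139, flared blade to 186. Balances and is best gripped at x = 60, 40 mm free each side. About 0.09 kg.
- gouge_b: Carving gouge, blade 16 mm wide (second narrowest), lying on a 3 mm mat. Eight-sided handle 26 mm across flats. Origin on its axis, that height/2 over the mat; x to the blade: handle -45 to 85 mm (straight -37 to 74), brass ferrule to 97, round 9 mm shank to 143, flared blade to 190. Balances and is best gripped at x = 60, 40 mm free each side. About 0.10 kg.
- gouge_c: Carving gouge, blade 28 mm wide (second widest), lying on a 3 mm mat. Eight-sided handle 28 mm across flats. Origin on its axis, that height/2 over the mat; x to the blade: handle -45 to 85 mm (straight -37 to 74), brass ferrule to 97, round 9 mm shank to 147, flared blade to 194. Balances and is best gripped at x = 60, 40 mm free each side. About 0.11 kg.
- gouge_d: Carving gouge, blade 40 mm wide (widest), lying on a 3 mm mat. Eight-sided handle 30 mm across flats. Origin on its axis, that height/2 over the mat; x to the blade: handle -45 to 85 mm (straight -37 to 74), brass ferrule to 97, round 9 mm shank to 151, flared blade to 198. Balances and is best gripped at x = 60, 40 mm free each side. About 0.12 kg.
- place_1: Place 1 of 4 in the fixed rack, from its left (+y) end; pitch 78 mm. Handle notch 52 wide, 16 deep, rail 20 thick; shank notch 34 wide, 12 deep, rail 18 thick, 122 mm further along +x, floor 9 mm higher. Origin: middle of the handle notch's floor, 40 mm over the bench; x towards the shank notch, away from the robot. A gouge's origin belongs over it, x along x. Between rails: open, 28 mm deep.
- place_2: Place 2 of 4 in the fixed rack, from its left (+y) end; pitch 78 mm. Handle notch 52 wide, 16 deep, rail 20 thick; shank notch 34 wide, 12 deep, rail 18 thick, 122 mm further along +x, floor 9 mm higher. Origin: middle of the handle notch's floor, 40 mm over the bench; x towards the shank notch, away from the robot. A gouge's origin belongs over it, x along x. Between rails: open, 28 mm deep.
- place_3: Place 3 of 4 in the fixed rack, from its left (+y) end; pitch 78 mm. Handle notch 52 wide, 16 deep, rail 20 thick; shank notch 34 wide, 12 deep, rail 18 thick, 122 mm further along +x, floor 9 mm higher. Origin: middle of the handle notch's floor, 40 mm over the bench; x towards the shank notch, away from the robot. A gouge's origin belongs over it, x along x. Between rails: open, 28 mm deep.
- place_4: Place 4 of 4 in the fixed rack, from its left (+y) end; pitch 78 mm. Handle notch 52 wide, 16 deep, rail 20 thick; shank notch 34 wide, 12 deep, rail 18 thick, 122 mm further along +x, floor 9 mm higher. Origin: middle of the handle notch's floor, 40 mm over the bench; x towards the shank notch, away from the robot. A gouge's origin belongs over it, x along x. Between rails: open, 28 mm deep.
- bracket: The half-carved bracket: a pale half-round moulding 260 mm long, 116 wide, 70 high, leaves carved on one half, fixed between two stop blocks near the bench's left edge (y about 0.57) or right edge (y about -0.57). Origin: middle of its underside. It tells which end of the rack gets the widest gouge.
Mind the look-alikes: they are no part of the job. Leave any pink look-alike of the gouge_a alone. Leave any red look-alike of the gouge_c alone.

How it is judged:
By the outcome, as a careful person would: the job done as asked, in the order asked, and still so for the second after the job is handed in, with the robot touching nothing.
It also fails if it takes over 107 s, if anything falls off the work surface, if the arm or the gripper's body presses on something with over 40 N, if the wrist force passes 120 N, or if a joint passes its speed limit or range.

## Working session

There is one attempt and no reset: what is moved stays moved. The work goes in short steps, Python scripts to look and compute and a tool call to move; the robot and the scene stay as the last step left them, time stands still between calls to the robot, and variables do not carry over. Pictures are saved under pics/ and viewed, at most 14 in all, crops included, and the job is handed in when it is done.

Besides the shell and the picture viewer there is one more tool, called after "Request:" by a JSON object that holds its "op" and its "data", one argument or row to a line. drive_tool: Moves the arm, as the interface text tells. Its arguments: {"type":"object","properties":{"increments":{"type":"array"}},"required":["increments"]}

```bash
mkdir -p pics
python3 - <<'E'
from workcell import *
import cv2,numpy as np
o=get_obs();print({k:np.round(v,3) for k,v in o.items()})
for n in ['scene','top']:
    p=camera(n);cv2.imwrite(f'pics/{n}0.png',p['image'][:,:,::-1])
    print(n,np.round(p['K'],1).tolist(),np.round(p['view'],3).tolist())
    for q in ['gouge_a','place_1','bracket']:
        for d in silhouettes(q,p): print(n,q,d['bbox'],round(d['conf'],2),d['region'].sum())
E
```

```text
{'clock': np.float64(0.0), 'joint_pos': array([ 1.185,  0.241,  0.004,  1.335, -0.   ,  1.571]), 'joint_vel': array([-0.002,  0.002,  0.001,  0.   ,  0.001,  0.   ]), 'tau': array([ 1.0000e-03, -3.7232e+01,  2.5241e+01,  1.7000e-02,  0.0000e+00,
       -0.0000e+00]), 'eef_pos': array([0.188, 0.463, 0.23 ]), 'tool_rot': array([ 0.192,  0.981, -0.001, -0.   ]), 'ft_force': array([-0.276,  0.408, -0.032]), 'ft_torque': array([ 0.031,  0.014, -0.014]), 'grasp_force': np.float64(0.0), 'grip_width': np.float64(0.085)}
scene [[368.5, 0.0, 318.1], [0.0, 368.5, 191.4], [0.0, 0.0, 1.0]] [[-0.373, 0.928, 0.001, 0.145], [0.496, 0.201, -0.845, -0.101], [-0.784, -0.315, -0.535, 1.601], [0.0, 0.0, 0.0, 1.0]]
scene gouge_a [313.9, 222.4, 356.8, 266.9] 0.92 375
scene gouge_a [264.0, 171.5, 295.2, 198.2] 0.7 197
scene gouge_a [427.7, 186.2, 434.5, 227.2] 0.68 207
scene gouge_a [403.1, 251.9, 431.8, 304.8] 0.66 368
scene gouge_a [354.2, 244.7, 403.0, 292.6] 0.64 522
scene gouge_a [335.6, 227.6, 379.5, 279.2] 0.58 410
scene place_1 [195.9, 199.9, 238.8, 240.3] 0.79 564
scene place_1 [244.5, 211.7, 281.7
[... 204 characters left out ...]
 433.3, 201.0], [0.0, 0.0, 1.0]] [[-0.016, -1.0, 0.009, -0.022], [-0.998, 0.015, -0.057, 0.311], [0.057, -0.01, -0.998, 1.647], [0.0, 0.0, 0.0, 1.0]]
top gouge_a [255.3, 117.1, 273.1, 178.3] 0.86 328
top gouge_a [212.7, 102.3, 230.2, 163.7] 0.84 265
top gouge_a [216.1, 207.7, 230.8, 266.1] 0.77 310
top gouge_a [237.1, 106.3, 255.2, 170.4] 0.74 364
top gouge_a [347.5, 198.3, 398.3, 234.3] 0.68 331
top gouge_a [277.2, 118.2, 296.6, 180.0] 0.55 400
top place_1 [377.6, 111.2, 399.6, 151.6] 0.83 272
top place_1 [398.1, 111.1, 422.3, 149.1] 0.83 253
top place_1 [333.7, 117.0, 362.9, 155.6] 0.65 301
top place_1 [356.7, 112.7, 378.5, 152.3] 0.59 300
top bracket [144.3, 119.7, 182.8, 213.7] 0.65 3292
```

Run:
```python
import cv2
t=cv2.imread('pics/top0.png');cv2.imwrite('pics/topc.png',cv2.resize(t[90:280,135:435],(800,507),interpolation=cv2.INTER_CUBIC))
s=cv2.imread('pics/scene0.png');cv2.imwrite('pics/sc.png',cv2.resize(s[150:340,170:470],(800,507),interpolation=cv2.INTER_CUBIC))
```

```text
(no output)
```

View pics/topc.png

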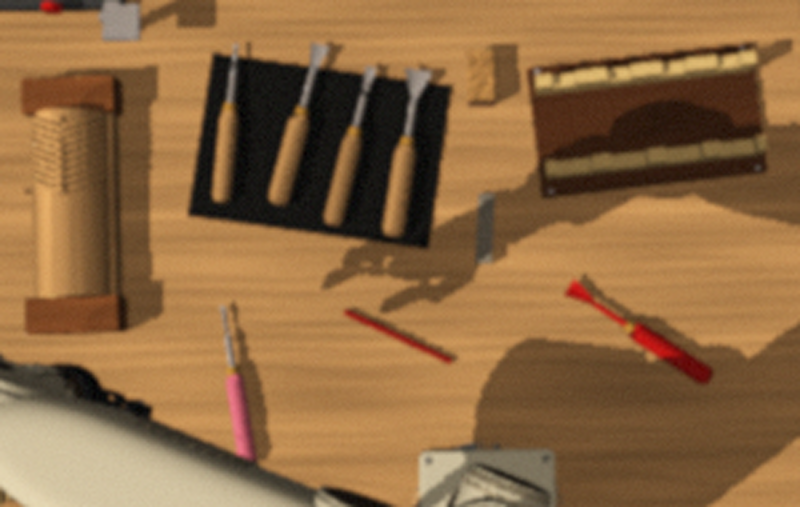

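View pics/sc.png

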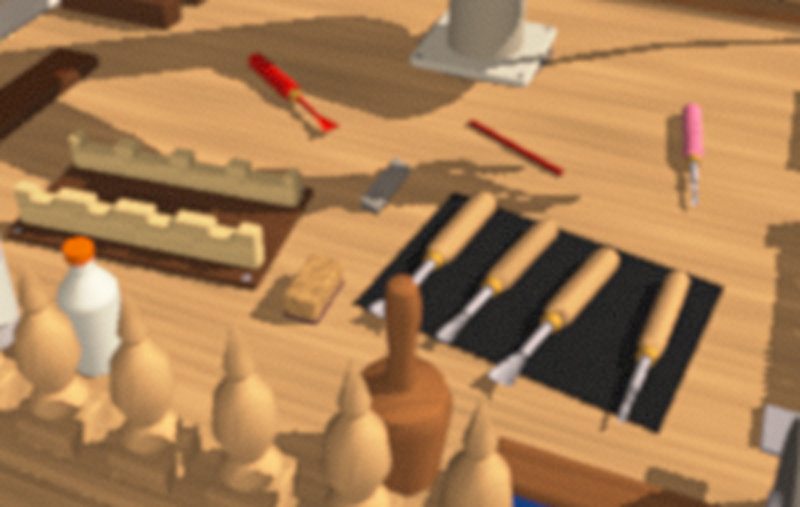

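View pics/top0.png

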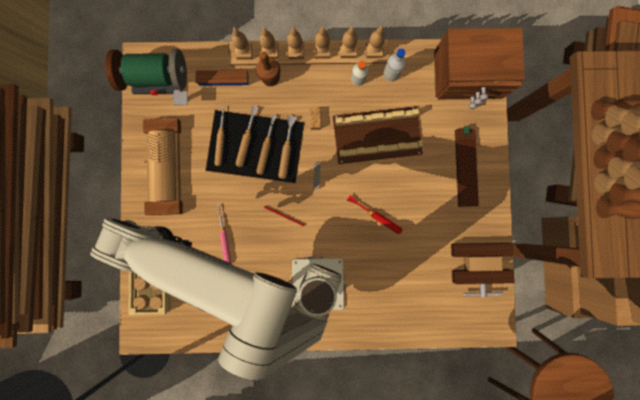

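The bracket is at the left edge (+y; top px (163,167)). So d goes to place_1, c to 2, b to 3 and a to 4. The natural-wood gouges on the mat are at top px (221,135), (246,138), (264,148) and (287,149). The pink one (223,237) and the red one (375,215) are look-alikes. I'll do rough localisation next, then a close wrist view.

```bash
cat > h.py <<'E'
import numpy as np,cv2
from workcell import *
def px2w(p,uv,z):
    R=p['view'][:3,:3];t=p['view'][:3,3];c=-R.T@t
    uv=np.atleast_2d(uv).astype(float)
    d=np.c_[(uv[:,0]-p['K'][0,2])/p['K'][0,0],(uv[:,1]-p['K'][1,2])/p['K'][1,1],np.ones(len(uv))]@R
    s=(z-c[2])/d[:,2]
    return c+d*s[:,None]
def w2px(p,X):
    q=np.atleast_2d(X)@p['view'][:3,:3].T+p['view'][:3,3]
    q=q@p['K'].T
    return q[:,:2]/q[:,2:]
def axis(p,reg,z):
    ys,xs=np.nonzero(reg);W=px2w(p,np.c_[xs,ys],z)[:,:2];m=W.mean(0)
    w,v=np.linalg.eigh(np.cov((W-m).T));d=v[:,1];d=d if d[0]>0 else -d
    s=(W-m)@d
    return m+d*s.min(),m+d*s.max(),np.degrees(np.arctan2(d[1],d[0])),W
def state():
    o=get_obs();print(round(float(o['clock']),2),np.round(o['eef_pos'],4),np.round(o['tool_rot'],3),np.round(o['joint_pos'],2),o['grip_width'].round(4))
E
python3 - <<'E'
from h import *
p=camera('top')
for d in silhouettes('gouge_a',p):
    a,b,th,_=axis(p,d['region'],.016);print('g',np.round(d['bbox']),a.round(3),b.round(3),round(th,1),np.linalg.norm(b-a).round(3))
for d in silhouettes('place_1',p):
    a,b,th,W=axis(p,d['region'],.05);print('p',np.round(d['bbox']),W.mean(0).round(3),round(th,1))
# wrist cam offset in tool frame
w=camera('wrist');R=w['view'][:3,:3];c=-R.T@w['view'][:3,3];print('wristcam',c.round(3),R.round(2).tolist(),w['K'][0,0]);state()
for uv in [(134+335.*0,0)]:pass
# rack rail corners from top crop px (scale 300/800)
pts=np.array([[538,82],[757,58],[548,170],[765,145]])*300/800+[135,90]
print(px2w(p,pts,.056).round(3).tolist())
E
```

```text
g [282. 119. 296. 178.] [0.404 0.133] [0.636 0.093] -9.7 0.236
g [347. 199. 399. 234.] [ 0.19  -0.313] [ 0.319 -0.121] 56.0 0.232
g [216. 218. 232. 265.] [0.084 0.341] [0.252 0.369] 9.5 0.17
g [234. 106. 255. 165.] [0.448 0.298] [0.678 0.236] -15.2 0.238
g [333. 117. 358. 156.] [ 0.481 -0.129] [ 0.633 -0.112] 6.6 0.154
g [213. 121. 228. 165.] [0.458 0.378] [0.616 0.362] -5.8 0.159
g [258. 119. 274. 180.] [0.418 0.22 ] [0.642 0.163] -14.3 0.231
p [358. 117. 379. 154.] [ 0.555 -0.2  ] 7.6
p [377. 110. 401. 152.] [ 0.563 -0.275] 6.5
p [400. 114. 421. 150.] [ 0.575 -0.353] 5.2
p [333. 115. 359. 155.] [ 0.556 -0.119] 4.4
wristcam [0.115 0.493 0.374] [[0.38, 0.93, 0.0], [0.88, -0.36, 0.31], [0.29, -0.12, -0.95]] 339.77873606569995Traceback (most recent call last):
  File "<stdin>", line 8, in <module>
  File "h.py", line 19, in state
    o=get_obs();print(round(float(o['clock']),2),np.round(o['eef_pos'],4),np.round(o['tool_rot'],3),np.round(o['joint_pos'],2),o['grip_width'].round(4))
                                                                                                                               ^^^^^^^^^^^^^^^^^^^^^
AttributeError: 'float' object has no attribute 'round'
```

Request:
{"op": "drive_tool", "data": {
  "increments": [
    [[30,-25,0],[0,0,1],1],
    [[30,-25,0],[0,0,1],1],
    [[30,-25,0],[0,0,1],1],
    [[30,-25,0],[0,0,1],1],
    [[30,-25,0],[0,0,1],1],
    [[30,-25,0],[0,0,1],1],
    [[30,-25,0],[0,0,1],1],
    [[0,0,0],[0,0,0],1]
  ]
}}

```text
clock: 1.27
eef_pos: [0.4028, 0.2841, 0.2314]
tool_rot: [0.135, 0.991, -0.001, 0.002]
ft_force: [-0.1, 1.1, -0.2]
grip_width: 0.0854
grasp_force: 0.0
```

```bash
sed -i "s/o\['grip_width'\].round(4)/round(float(o['grip_width']),4),np.round(o['ft_force'],1)/" h.py
python3 - <<'E'
from h import *
state()
p=camera('wrist');cv2.imwrite('pics/w1.png',p['image'][:,:,::-1])
for d in silhouettes('gouge_a',p):
    a,b,th,_=axis(p,d['region'],.016);print('g',round(d['conf'],2),np.round(d['bbox']),a.round(3),b.round(3),round(th,1),np.linalg.norm(b-a).round(3))
for d in silhouettes('place_1',p):
    a,b,th,W=axis(p,d['region'],.05);print('p',round(d['conf'],2),np.round(d['bbox']),W.mean(0).round(3),round(th,1))
E
```

```text
1.27 [0.4028 0.2841 0.2314] [ 0.135  0.991 -0.001  0.002] [ 0.62  0.23 -0.01  1.33 -0.    0.89] 0.0854 [-0.1  1.1 -0.2]
g 0.85 [324. 200. 352. 371.] [0.449 0.295] [0.681 0.231] -15.5 0.241
g 0.84 [357.   0. 382.  50.] [0.264 0.365] [0.309 0.372] 9.7 0.046
g 0.82 [400. 185. 428. 353.] [0.454 0.375] [0.684 0.349] -6.4 0.232
g 0.8 [171. 197. 239. 372.] [0.401 0.128] [0.644 0.089] -9.2 0.247
g 0.67 [251. 192. 284. 362.] [0.42  0.216] [0.647 0.158] -14.4 0.235
g 0.48 [517.   0. 640. 306.] [0.302 0.556] [0.662 0.573] 2.7 0.36
p 0.9 [  0. 301.  52. 341.] [ 0.485 -0.088] -74.4
```

View pics/w1.png

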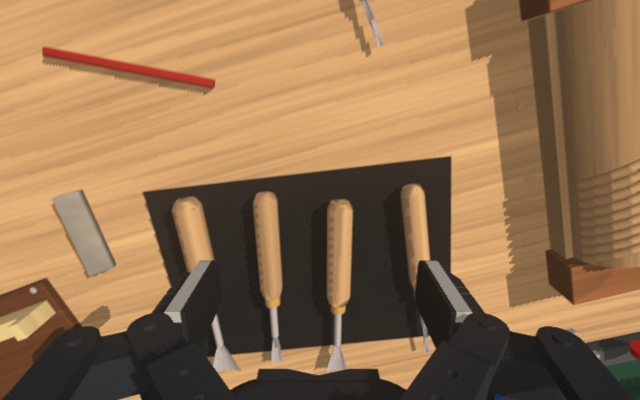

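Candidates by wrist px of the blade: (225,358) at y≈0.1, (277,348) at y≈0.17, (337,357) at y≈0.24 and (427,345) at y≈0.35. The lengths 247/235/241/232 mm match d/b/c/a. I'll confirm the widths in a crop.

Run:
```python
from h import *
im=cv2.imread('pics/w1.png');cv2.imwrite('pics/w1c.png',cv2.resize(im[180:380,165:445],(800,571),interpolation=cv2.INTER_CUBIC))
p=camera('wrist')
for d in silhouettes('gouge_a',p)[:5]:
    a,b,th,W=axis(p,d['region'],.016)
    u=np.array([np.cos(np.radians(th)),np.sin(np.radians(th))]);n=np.array([-u[1],u[0]]);s=(W-a)@u;q=(W-a)@n
    def wid(m): return round(1e3*(np.percentile(q[m],98)-np.percentile(q[m],2)),1) if m.sum()>4 else None
    # refined handle centreline
    m=(s>.008)&(s<.119);
    print(np.round(d['bbox']),'handle',wid((s>.02)&(s<.09)),'blade tip',wid(s>s.max()-.012),'len',s.max().round(3))
```

```text
[250. 197. 278. 365.] handle 27.0 blade tip 13.8 len 0.236
[398. 192. 425. 356.] handle 24.4 blade tip 5.3 len 0.231
[355.   1. 380.  55.] handle 5.5 blade tip 5.1 len 0.052
[167. 200. 236. 379.] handle 35.1 blade tip 22.4 len 0.245
[325. 206. 349. 374.] handle 26.6 blade tip 19.8 len 0.236
```

View pics/w1c.png

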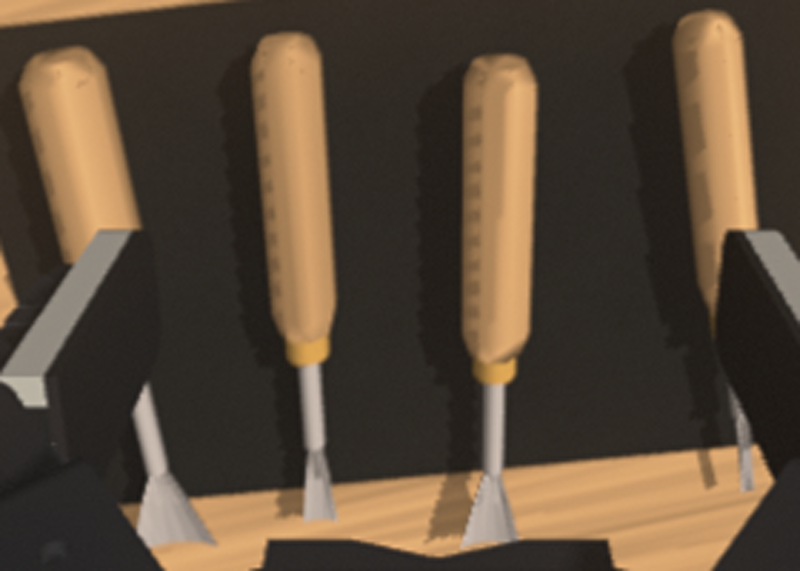

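The crop shows blade widths from left to right d, b, c, a, all natural wood on the mat. That matches the measurements. Now I'll look at the rack from close by.

Request:
{"op": "drive_tool", "data": {
  "increments": [
    [[2,-38,0],[0,0,1.4],1],
    [[2,-38,0],[0,0,1.4],1],
    [[2,-38,0],[0,0,1.4],1],
    [[2,-38,0],[0,0,1.4],1],
    [[2,-38,0],[0,0,1.4],1],
    [[2,-38,0],[0,0,1.4],1],
    [[2,-38,0],[0,0,1.4],1],
    [[2,-38,0],[0,0,1.4],1]
  ]
}}

```text
clock: 2.18
eef_pos: [0.4137, -0.0158, 0.2316]
tool_rot: [0.032, 1.0, 0.0, 0.0]
ft_force: [2.0, -0.3, -0.5]
grip_width: 0.0853
grasp_force: 0.0
```

Request:
{"op": "drive_tool", "data": {
  "increments": [
    [[2,-38,0],[0,0,1.4],1],
    [[2,-38,0],[0,0,1.4],1],
    [[2,-38,0],[0,0,1.4],1],
    [[2,-38,0],[0,0,1.4],1],
    [[2,-38,0],[0,0,1.4],1],
    [[2,-38,0],[0,0,1.4],1],
    [[0,0,0],[0,0,0],1],
    [[0,0,0],[0,0,0],1]
  ]
}}

```text
clock: 2.85
eef_pos: [0.4264, -0.2439, 0.2309]
tool_rot: [-0.039, 0.999, 0.0, -0.0]
ft_force: [-0.1, 0.3, 1.1]
grip_width: 0.0853
grasp_force: 0.0
```

Run:
```python
from h import *
state()
p=camera('wrist');np.savez('rack.npz',**p);cv2.imwrite('pics/w2.png',p['image'][:,:,::-1])
for d in silhouettes('place_1',p):
    a,b,th,W=axis(p,d['region'],.05);print('p',round(d['conf'],2),np.round(d['bbox']),W.mean(0).round(3),round(th,1))
```

```text
2.85 [ 0.4264 -0.2439  0.2309] [-0.039  0.999  0.    -0.   ] [-0.52  0.22 -0.02  1.33  0.   -0.6 ] 0.0853 [-0.1  0.3  1.1]
p 0.91 [160. 222. 249. 357.] [ 0.558 -0.35 ] 13.5
p 0.82 [309. 224. 388. 354.] [ 0.559 -0.201] 6.0
p 0.8 [378. 217. 462. 353.] [ 0.54  -0.132] -0.2
p 0.65 [232. 222. 312. 356.] [ 0.567 -0.278] 5.1
```

View pics/w2.png

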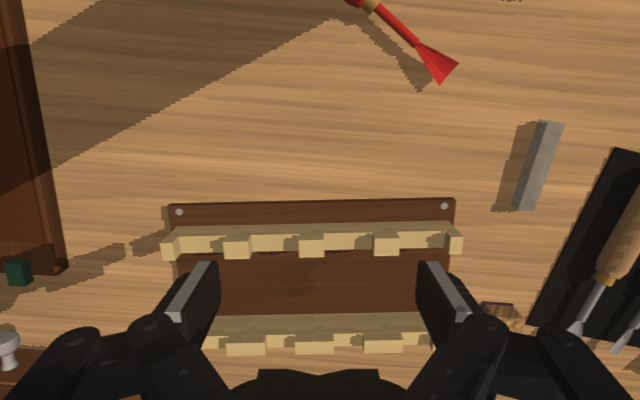

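The wrist view shows the rack with handle-rail teeth at px (171,245), (237,247), (312,246), (387,244) and (455,240), and the shank rail below at row ~340. Next I'll fit a rack model to it.

Run:
```python
from h import *
p=dict(np.load('rack.npz'))
hsv=cv2.cvtColor(p['image'],cv2.COLOR_RGB2HSV)
for uv in [(312,247),(312,254),(275,236),(237,247),(204,243),(350,232),(424,235),(300,150),(300,180),(300,275),(247,350),(280,325),(380,190),(440,200),(420,170)]: print(uv,hsv[uv[1],uv[0]])
```

```text
(312, 247) [ 19 113 196]
(312, 254) [ 19 113 196]
(275, 236) [ 19 112 191]
(237, 247) [ 19 113 197]
(204, 243) [ 18 111 190]
(350, 232) [ 18 112 139]
(424, 235) [ 19 112 191]
(300, 150) [ 15 126 166]
(300, 180) [ 16 126 176]
(300, 275) [ 12 159  77]
(247, 350) [ 19 111 199]
(280, 325) [ 19 113 126]
(380, 190) [ 16 128 169]
(440, 200) [ 12 155  84]
(420, 170) [ 15 127 171]
```

```bash
cat > rack.py <<'E'
from h import *
from scipy.optimize import minimize
p=dict(np.load('rack.npz'))
hsv=cv2.cvtColor(p['image'],cv2.COLOR_RGB2HSV)
M=((hsv[...,0]>=18)&(hsv[...,0]<=21)&(hsv[...,1]<121)&(hsv[...,2]>90)).astype(np.uint8)
M=cv2.medianBlur(M,3)
ok=np.zeros_like(M);ok[205:275,150:480]=1;ok[275:356,205:432]=1   # clear of the fingers
ok[258:,:226]=0;ok[258:,415:]=0
S=8
def render(x,y,th,L):
    m=np.zeros(M.shape,np.uint8)
    c,s=np.cos(th),np.sin(th)
    def box(x0,x1,y0,y1,z0,z1):
        P=np.array([[a,b,e] for a in(x0,x1) for b in(y0,y1) for e in(z0,z1)])
        P[:,:2]=P[:,:2]@np.array([[c,s],[-s,c]])+[x,y]
        h=cv2.convexHull(np.round(w2px(p,P)*S).astype(np.int32))
        cv2.fillConvexPoly(m,h,1,cv2.LINE_8,3)
    H=L/2
    for xc,t,f,top,w in [(0,.01,.04,.056,.052),(.122,.009,.049,.061,.034)]:
        box(xc-t,xc+t,-H,H,.012,f)
        e=[-H]+[v for k in(-1.5,-.5,.5,1.5) for v in(k*.078-w/2,k*.078+w/2)]+[H]
        for i in range(0,10,2): box(xc-t,xc+t,e[i],e[i+1],f,top)
    return m
def cost(v):
    r=render(v[0]*.01,v[1]*.01,v[2]*.1,v[3]*.1)
    return float(((r!=M)&(ok>0)).sum())
E
python3 - <<'E'
from rack import *
best=None
for x0 in (.49,.5,.51):
  for y0 in (-.24,-.23,-.22):
    r=minimize(cost,[x0*100,y0*100,.9,3.2],method='Nelder-Mead',options=dict(initial_simplex=np.array([[x0*100,y0*100,.9,3.2],[x0*100+.6,y0*100,.9,3.2],[x0*100,y0*100+.6,.9,3.2],[x0*100,y0*100,1.4,3.2],[x0*100,y0*100,.9,3.4]]),maxiter=400))
    if best is None or r.fun<best.fun: best=r
v=best.x;print(v,best.fun,(M*ok).sum())
x,y,th=v[0]*.01,v[1]*.01,v[2]*.1
for i in range(4):
    o=np.array([x,y])+(1.5-i)*.078*np.array([-np.sin(th),np.cos(th)]);g=o+.06*np.array([np.cos(th),np.sin(th)])
    print(i+1,o.round(4),'grip',g.round(4),np.degrees(th))
im=p['image'][:,:,::-1].copy();r=render(x,y,th,v[3]*.1)
cs,_=cv2.findContours(r,cv2.RETR_LIST,cv2.CHAIN_APPROX_NONE);cv2.drawContours(im,cs,-1,(0,0,255),1)
cv2.imwrite('pics/rackfit.png',cv2.resize(im[190:370,140:490],(800,411)))
E
```

```text
[ 50.84224427 -24.50509431   0.98487459   3.10993607] 786.0 15416
1 [ 0.4969 -0.1286] grip [ 0.5566 -0.1227] 5.6429157259083205
2 [ 0.5046 -0.2062] grip [ 0.5643 -0.2003] 5.6429157259083205
3 [ 0.5123 -0.2839] grip [ 0.572 -0.278] 5.6429157259083205
4 [ 0.5199 -0.3615] grip [ 0.5796 -0.3556] 5.6429157259083205
```

View pics/rackfit.png

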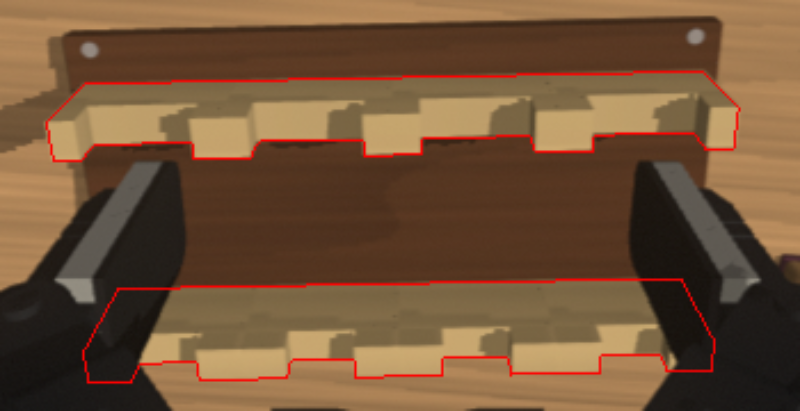

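The rack fit is good: the overlay follows every tooth of both rails. Back over the mat to measure the handles precisely.

Request:
{"op": "drive_tool", "data": {
  "increments": [
    [[0,38,0],[0,0,-1.4],1],
    [[0,38,0],[0,0,-1.4],1],
    [[0,38,0],[0,0,-1.4],1],
    [[0,38,0],[0,0,-1.4],1],
    [[0,38,0],[0,0,-1.4],1],
    [[0,38,0],[0,0,-1.4],1],
    [[0,38,0],[0,0,-1.4],1],
    [[0,38,0],[0,0,-1.4],1]
  ]
}}

```text
clock: 3.62
eef_pos: [0.4246, 0.0639, 0.2318]
tool_rot: [0.057, 0.998, 0.0, 0.0]
ft_force: [0.7, 0.1, -0.5]
grip_width: 0.0856
grasp_force: 0.0
```

Request:
{"op": "drive_tool", "data": {
  "increments": [
    [[0,38,0],[0,0,-1.4],1],
    [[0,38,0],[0,0,-1.4],1],
    [[0,38,0],[0,0,-1.4],1],
    [[0,38,0],[0,0,-1.4],1],
    [[0,0,0],[0,0,0],1],
    [[0,0,0],[0,0,0],1]
  ]
}}

```text
clock: 4.12
eef_pos: [0.4242, 0.2155, 0.2313]
tool_rot: [0.103, 0.995, -0.0, -0.0]
ft_force: [-0.2, -0.2, -0.1]
grip_width: 0.0856
grasp_force: 0.0
```

```bash
cat > meas.py <<'E'
from h import *
H={'a':.024,'b':.026,'c':.028,'d':.030}
def handles(p):
    hsv=cv2.cvtColor(p['image'],cv2.COLOR_RGB2HSV)
    dark=(hsv[...,2]<75)
    m=((hsv[...,2]>85)&(hsv[...,1]>95)&(hsv[...,0]<20)).astype(np.uint8)
    m=cv2.morphologyEx(m,cv2.MORPH_OPEN,np.ones((3,3)))
    n,lab,st,c=cv2.connectedComponentsWithStats(m)
    for i in range(1,n):
        if not 800<st[i,4]<6000: continue
        r=lab==i
        a,b,th,W=axis(p,r,.017)
        if np.linalg.norm(b-a)>.17 or np.linalg.norm(b-a)<.05: continue
        u=np.array([np.cos(np.radians(th)),np.sin(np.radians(th))]);nn=np.array([-u[1],u[0]]);q=(W-a)@nn;s=(W-a)@u
        g=a+.105*u
        print(st[i,:4],'butt',a.round(4),'end',b.round(4),'th',round(th,1),'len',np.linalg.norm(b-a).round(4),'wid',(np.percentile(q,98)-np.percentile(q,2)).round(4),'grip',g.round(4))
E
python3 - <<'E'
from meas import *
state();p=camera('wrist');np.savez('mat.npz',**p);cv2.imwrite('pics/w3.png',p['image'][:,:,::-1]);handles(p)
E
```

```text
4.12 [0.4242 0.2155 0.2313] [ 0.103  0.995 -0.    -0.   ] [ 0.47  0.19 -0.06  1.32  0.    0.68] 0.0856 [-0.2 -0.2 -0.1]
[221 159  40 124] butt [0.4018 0.1296] end [0.55   0.1041] th -9.8 len 0.1504 wid 0.0319 grip [0.5053 0.1118]
[303 159  28 123] butt [0.4197 0.2166] end [0.5645 0.1798] th -14.3 len 0.1494 wid 0.0258 grip [0.5215 0.1908]
[455 161  28 121] butt [0.4542 0.374 ] end [0.6031 0.3609] th -5.0 len 0.1495 wid 0.0273 grip [0.5588 0.3648]
[370 172  39 121] butt [0.4506 0.2949] end [0.5958 0.2557] th -15.1 len 0.1504 wid 0.0297 grip [0.552  0.2675]
```

View pics/w3.png

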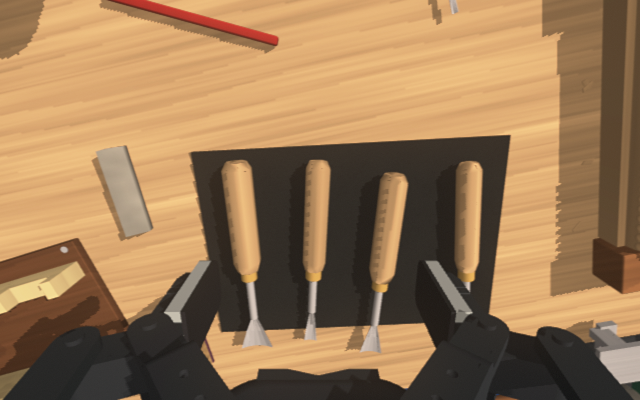

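The wrist view shows all four handles with butts at px (237,162), (318,161), (395,174) and (468,163). Measured lengths and widths agree with d, b, c, a. First gouge: d, grip at about (0.507, 0.1115), axis -9.8°.

Request:
{"op": "drive_tool", "data": {
  "increments": [
    [[14,-17.5,-25],[0,0,0.5],0.8],
    [[14,-17.5,-25],[0,0,0.5],0.8],
    [[14,-17.5,-25],[0,0,0.5],0.8],
    [[14,-17.5,-25],[0,0,0.5],0.8],
    [[14,-17.5,-25],[0,0,0],0.8],
    [[13,-16.5,-25],[0,0,0],0.8],
    [[0,0,-20],[0,0,0],0.8],
    [[0,0,-20],[0,0,0],0.8]
  ]
}}

```text
clock: 4.83
eef_pos: [0.5089, 0.1059, 0.0404]
tool_rot: [0.092, 0.996, -0.0, -0.0]
ft_force: [-0.1, 0.4, -0.8]
grip_width: 0.0684
grasp_force: 0.0
```

Request:
{"op": "drive_tool", "data": {
  "increments": [
    [[0,0,-20],[0,0,0],0.8],
    [[0,0,-10],[0,0,0],0.8],
    [[0,0,-3],[0,0,0],0.8],
    [[0,0,0],[0,0,0],0.8],
    [[0,0,0],[0,0,0],0.8]
  ]
}}

```text
clock: 5.25
eef_pos: [0.5097, 0.1082, 0.0093]
tool_rot: [0.09, 0.996, 0.0, 0.001]
ft_force: [-0.1, 0.6, -0.1]
grip_width: 0.0682
grasp_force: 0.0
```

Request:
{"op": "drive_tool", "data": {
  "increments": [
    [[-2,3,-5],[0,0,0.5],0.8],
    [[0,0,0],[0,0,0],0.5],
    [[0,0,0],[0,0,0],0.3],
    [[0,0,0],[0,0,0],0.1],
    [[0,0,0],[0,0,0],0],
    [[0,0,0],[0,0,0],0],
    [[0,0,0],[0,0,0],0],
    [[0,0,0],[0,0,0],0]
  ]
}}

```text
clock: 5.92
eef_pos: [0.5076, 0.1115, 0.004]
tool_rot: [0.085, 0.996, 0.0, 0.001]
ft_force: [-0.5, 1.0, 6.0]
grip_width: 0.0288
grasp_force: 59.7
```

Request:
{"op": "drive_tool", "data": {
  "increments": [
    [[0,0,10],[0,0,0],0],
    [[0,0,20],[0,0,0],0],
    [[0,0,25],[0,0,0],0],
    [[0,0,25],[0,0,0],0],
    [[0,0,20],[0,0,0],0]
  ]
}}

```text
clock: 6.33
eef_pos: [0.5072, 0.1111, 0.1051]
tool_rot: [0.086, 0.996, -0.0, 0.0]
ft_force: [1.1, 0.1, -0.4]
grip_width: 0.0284
grasp_force: 59.4
```

Request:
{"op": "drive_tool", "data": {
  "increments": [
    [[6,-29,0],[0,0,2],0],
    [[6,-29,0],[0,0,2],0],
    [[6,-29,0],[0,0,2],0],
    [[6,-29,0],[0,0,2],0],
    [[6,-29,0],[0,0,2],0],
    [[6,-29,0],[0,0,2],0],
    [[6,-29,0],[0,0,2],0],
    [[6,-29,0],[0,0,1.5],0]
  ]
}}

```text
clock: 7.0
eef_pos: [0.5547, -0.1223, 0.1033]
tool_rot: [-0.05, 0.999, 0.0, -0.001]
ft_force: [-0.0, 0.2, -1.1]
grip_width: 0.0283
grasp_force: 59.5
```

Request:
{"op": "drive_tool", "data": {
  "increments": [
    [[0,0,0],[0,0,0],0],
    [[0,0,0],[0,0,0],0]
  ]
}}

```text
clock: 7.17
eef_pos: [0.5549, -0.1224, 0.1031]
tool_rot: [-0.048, 0.999, 0.0, -0.0]
ft_force: [0.6, 0.8, -1.4]
grip_width: 0.0288
grasp_force: 59.6
```

Run:
```python
from h import *
state();p=camera('wrist');cv2.imwrite('pics/w4.png',p['image'][:,:,::-1])
```

```text
7.17 [ 0.5549 -0.1224  0.1031] [-0.048  0.999  0.    -0.   ] [-0.22  0.46 -0.03  1.09  0.   -0.31] 0.0288 [ 0.6  0.8 -1.4]
```

View pics/w4.png

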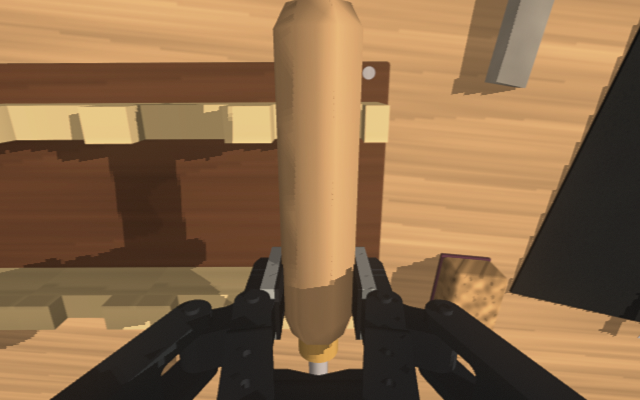

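The gouge is held straight and centred over place 1's notch (px 318 between the teeth at 252 and 375). Now to lower it.

Request:
{"op": "drive_tool", "data": {
  "increments": [
    [[3,0,-15],[0,0,0],0],
    [[0,0,-18],[0,0,0],0],
    [[0,0,-14],[0,0,0],0],
    [[0,0,-8],[0,0,0],0],
    [[0,0,-4],[0,0,0],0],
    [[0,0,0],[0,0,0],0],
    [[0,0,0],[0,0,0],0]
  ]
}}

```text
clock: 7.8
eef_pos: [0.5584, -0.1203, 0.0448]
tool_rot: [-0.05, 0.999, -0.0, 0.0]
ft_force: [0.6, 0.3, -0.5]
grip_width: 0.0285
grasp_force: 59.6
```

Request:
{"op": "drive_tool", "data": {
  "increments": [
    [[0,-2,-1],[0,0,0],0],
    [[0,0,-1],[0,0,0],0],
    [[0,0,-1],[0,0,0],0],
    [[0,0,-0.5],[0,0,0],0],
    [[0,0,0],[0,0,0],0],
    [[0,0,0],[0,0,0],0]
  ]
}}

```text
clock: 8.3
eef_pos: [0.5582, -0.1228, 0.0409]
tool_rot: [-0.05, 0.999, -0.0, 0.0]
ft_force: [-0.1, 0.1, -0.6]
grip_width: 0.0281
grasp_force: 59.6
```

Request:
{"op": "drive_tool", "data": {
  "increments": [
    [[0,0,-0.5],[0,0,0],0],
    [[0,0,-0.5],[0,0,0],0],
    [[0,0,0],[0,0,0],0],
    [[0,0,0],[0,0,0],0]
  ]
}}

```text
clock: 8.63
eef_pos: [0.5583, -0.1228, 0.0404]
tool_rot: [-0.05, 0.999, -0.0, 0.0]
ft_force: [-1.8, 0.0, 4.3]
grip_width: 0.0283
grasp_force: 60.2
```

Contact (Fz 4.3 N). Release gently.

Request:
{"op": "drive_tool", "data": {
  "increments": [
    [[0,0,0],[0,0,0],0.4],
    [[0,0,0],[0,0,0],0.5],
    [[0,0,0],[0,0,0],0.6],
    [[0,0,0],[0,0,0],0.6],
    [[0,0,0],[0,0,0],0.6]
  ]
}}

```text
clock: 9.05
eef_pos: [0.5581, -0.1227, 0.0396]
tool_rot: [-0.05, 0.999, 0.0, -0.0]
ft_force: [-0.5, 0.1, -0.1]
grip_width: 0.0514
grasp_force: 0.0
```

Request:
{"op": "drive_tool", "data": {
  "increments": [
    [[0,0,15],[0,0,0],0.6],
    [[0,0,25],[0,0,0],0.7],
    [[0,0,35],[0,0,0],0.8],
    [[0,0,0],[0,0,0],0.8]
  ]
}}

```text
clock: 9.38
eef_pos: [0.5623, -0.1237, 0.1214]
tool_rot: [-0.05, 0.999, -0.001, 0.005]
ft_force: [1.5, 0.3, 1.2]
grip_width: 0.0683
grasp_force: 0.0
```

Run:
```python
from h import *
state();p=camera('wrist');cv2.imwrite('pics/w5.png',p['image'][:,:,::-1])
```

```text
9.38 [ 0.5623 -0.1237  0.1214] [-0.05   0.999 -0.001  0.005] [-0.22  0.45  0.01  1.12  0.   -0.32] 0.0683 [1.5 0.3 1.2]
```

View pics/w5.png

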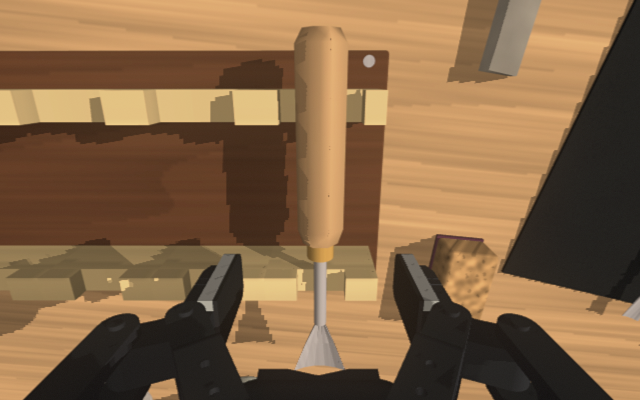

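Gouge d lies in place 1, handle in the wide notch at px (320,105) and shank in the narrow notch at (320,285). Next is c.

Request:
{"op": "drive_tool", "data": {
  "increments": [
    [[-2,36,0],[0,0,-1.9],0.8],
    [[-2,36,0],[0,0,-1.9],0.8],
    [[-2,36,0],[0,0,-1.9],0.8],
    [[-2,36,0],[0,0,-1.9],0.8],
    [[0,36,0],[0,0,-1.9],0.8],
    [[0,36,0],[0,0,-1.9],0.8],
    [[0,36,0],[0,0,-1.9],0.8],
    [[0,36,0],[0,0,-1.9],0.8]
  ]
}}

```text
clock: 10.1
eef_pos: [0.5492, 0.1668, 0.1137]
tool_rot: [0.084, 0.996, -0.0, -0.001]
ft_force: [0.3, 0.3, -0.1]
grip_width: 0.0682
grasp_force: 0.0
```

Request:
{"op": "drive_tool", "data": {
  "increments": [
    [[0,34,0],[0,0,-1.9],0.8],
    [[0,34,0],[0,0,-1.9],0.8],
    [[0,34,0],[0,0,-1.8],0.8],
    [[0,0,-30],[0,0,0],0.8],
    [[0,0,-30],[0,0,0],0.8],
    [[0,0,0],[0,0,0],0.8],
    [[0,0,0],[0,0,0],0.8]
  ]
}}

```text
clock: 10.68
eef_pos: [0.5477, 0.2662, 0.0521]
tool_rot: [0.131, 0.991, -0.002, -0.003]
ft_force: [-0.0, 0.6, 0.2]
grip_width: 0.068
grasp_force: 0.0
```

```bash
python3 -c "
from meas import *
state();p=camera('wrist');handles(p)"
```

```text
10.68 [0.5477 0.2662 0.0521] [ 0.131  0.991 -0.002 -0.003] [0.45 0.58 0.04 1.04 0.   0.72] 0.068 [-0.   0.6  0.2]
```

Request:
{"op": "drive_tool", "data": {
  "increments": [
    [[6,1,-20],[0,0,0],0.8],
    [[0,0,-18],[0,0,0],0.8],
    [[0,0,-8],[0,0,0],0.8],
    [[0,0,-1.5],[0,0,0],0.8],
    [[0,0,0],[0,0,0],0.8],
    [[0,0,0],[0,0,0],0.8]
  ]
}}

```text
clock: 11.23
eef_pos: [0.5572, 0.2684, 0.0089]
tool_rot: [0.132, 0.991, 0.001, 0.001]
ft_force: [0.4, 0.8, 0.7]
grip_width: 0.0683
grasp_force: 0.0
```

Request:
{"op": "drive_tool", "data": {
  "increments": [
    [[-3,-1,-4],[0,0,0],0.7],
    [[0,0,0],[0,0,0],0.5],
    [[0,0,0],[0,0,0],0.3],
    [[0,0,0],[0,0,0],0.1],
    [[0,0,0],[0,0,0],0],
    [[0,0,0],[0,0,0],0],
    [[0,0,0],[0,0,0],0]
  ]
}}

```text
clock: 11.82
eef_pos: [0.5535, 0.2675, 0.0039]
tool_rot: [0.131, 0.991, 0.0, 0.0]
ft_force: [-1.5, -0.8, 4.8]
grip_width: 0.0265
grasp_force: 59.6
```

Request:
{"op": "drive_tool", "data": {
  "increments": [
    [[0,0,10],[0,0,0],0],
    [[0,0,20],[0,0,0],0],
    [[0,0,25],[0,0,0],0],
    [[0,0,25],[0,0,0],0],
    [[0,0,30],[0,0,0],0],
    [[1,-36,0],[0,0,1.6],0],
    [[1,-36,0],[0,0,1.6],0],
    [[1,-36,0],[0,0,1.6],0]
  ]
}}

```text
clock: 12.48
eef_pos: [0.5562, 0.1588, 0.1142]
tool_rot: [0.088, 0.996, 0.0, 0.001]
ft_force: [-0.2, -0.9, -1.3]
grip_width: 0.0265
grasp_force: 59.3
```

Request:
{"op": "drive_tool", "data": {
  "increments": [
    [[1,-36,0],[0,0,1.6],0],
    [[1,-36,0],[0,0,1.6],0],
    [[1,-36,0],[0,0,1.6],0],
    [[1,-36,0],[0,0,1.6],0],
    [[1,-36,0],[0,0,1.6],0],
    [[1,-36,0],[0,0,1.6],0],
    [[1,-36,0],[0,0,1.6],0],
    [[1,-36,0],[0,0,1.6],0]
  ]
}}

```text
clock: 13.15
eef_pos: [0.5636, -0.1304, 0.1134]
tool_rot: [-0.022, 1.0, 0.0, -0.0]
ft_force: [0.7, -0.3, -0.7]
grip_width: 0.0264
grasp_force: 59.3
```

Request:
{"op": "drive_tool", "data": {
  "increments": [
    [[1,-36,0],[0,0,1.6],0],
    [[0,-35,0],[0,0,1.6],0],
    [[0,0,0],[0,0,0],0],
    [[0,0,0],[0,0,0],0],
    [[0,0,0],[0,0,0],0]
  ]
}}

```text
clock: 13.57
eef_pos: [0.5646, -0.1996, 0.113]
tool_rot: [-0.049, 0.999, 0.0, -0.001]
ft_force: [0.0, 0.2, -1.5]
grip_width: 0.0266
grasp_force: 59.4
```

Request:
{"op": "drive_tool", "data": {
  "increments": [
    [[1,-1,-20],[0,0,0],0],
    [[0,0,-20],[0,0,0],0],
    [[0,0,-16],[0,0,0],0],
    [[0,0,-8],[0,0,0],0],
    [[0,0,-4],[0,0,0],0],
    [[0,0,-1],[0,0,0],0],
    [[0,0,0],[0,0,0],0],
    [[0,0,0],[0,0,0],0]
  ]
}}

```text
clock: 14.23
eef_pos: [0.567, -0.2007, 0.0454]
tool_rot: [-0.05, 0.999, -0.0, 0.001]
ft_force: [0.5, -0.7, -0.4]
grip_width: 0.0263
grasp_force: 59.4
```

Request:
{"op": "drive_tool", "data": {
  "increments": [
    [[-1,0,-1],[0,0,0],0],
    [[0,0,-1],[0,0,0],0],
    [[0,0,-1],[0,0,0],0],
    [[0,0,-1],[0,0,0],0],
    [[0,0,-0.5],[0,0,0],0],
    [[0,0,0],[0,0,0],0],
    [[0,0,0],[0,0,0],0]
  ]
}}

```text
clock: 14.82
eef_pos: [0.5653, -0.2009, 0.0407]
tool_rot: [-0.05, 0.999, -0.0, 0.0]
ft_force: [-2.2, 1.0, 5.6]
grip_width: 0.0269
grasp_force: 60.2
```

Request:
{"op": "drive_tool", "data": {
  "increments": [
    [[0,0,0],[0,0,0],0.4],
    [[0,0,0],[0,0,0],0.5],
    [[0,0,0],[0,0,0],0.6],
    [[0,0,0],[0,0,0],0.6],
    [[0,0,15],[0,0,0],0.6],
    [[0,0,30],[0,0,0],0.6],
    [[0,0,35],[0,0,0],0.8],
    [[0,0,0],[0,0,0],0.8]
  ]
}}

```text
clock: 15.48
eef_pos: [0.5694, -0.2022, 0.1269]
tool_rot: [-0.05, 0.999, -0.002, 0.006]
ft_force: [1.1, -0.8, 0.7]
grip_width: 0.0687
grasp_force: 0.0
```

Request:
{"op": "drive_tool", "data": {
  "increments": [
    [[-4,36,0],[0,0,-1.8],0.8],
    [[-4,36,0],[0,0,-1.8],0.8],
    [[-4,36,0],[0,0,-1.8],0.8],
    [[-4,36,0],[0,0,-1.8],0.8],
    [[-4,36,0],[0,0,-1.8],0.8],
    [[-4,36,0],[0,0,-1.8],0.8],
    [[-4,36,0],[0,0,-1.8],0.8],
    [[-4,36,0],[0,0,-1.8],0.8]
  ]
}}

```text
clock: 16.15
eef_pos: [0.5329, 0.0889, 0.1198]
tool_rot: [0.077, 0.997, 0.0, 0.0]
ft_force: [-0.0, -0.2, 0.3]
grip_width: 0.0685
grasp_force: 0.0
```

Request:
{"op": "drive_tool", "data": {
  "increments": [
    [[-4,34,0],[0,0,-1.8],0.8],
    [[-4,34,0],[0,0,-1.8],0.8],
    [[-3,34,0],[0,0,-1.8],0.8],
    [[0,0,-30],[0,0,0],0.8],
    [[0,0,-30],[0,0,0],0.8],
    [[0,0,0],[0,0,0],0.8],
    [[0,0,0],[0,0,0],0.8],
    [[0,0,0],[0,0,0],0.8]
  ]
}}

```text
clock: 16.82
eef_pos: [0.5228, 0.1892, 0.0608]
tool_rot: [0.123, 0.992, 0.0, 0.0]
ft_force: [-0.2, -1.0, 0.3]
grip_width: 0.0687
grasp_force: 0.0
```

Request:
{"op": "drive_tool", "data": {
  "increments": [
    [[0,1,-22],[0,0,0],0.8],
    [[0,0,-20],[0,0,0],0.8],
    [[0,0,-8],[0,0,0],0.8],
    [[0,0,-3],[0,0,0],0.8],
    [[0,0,0],[0,0,0],0.8],
    [[0,0,0],[0,0,0],0.8]
  ]
}}

```text
clock: 17.32
eef_pos: [0.5233, 0.1904, 0.0082]
tool_rot: [0.123, 0.992, 0.001, 0.001]
ft_force: [-0.2, -0.1, 0.3]
grip_width: 0.0681
grasp_force: 0.0
```

Request:
{"op": "drive_tool", "data": {
  "increments": [
    [[0,0,-4],[0,0,0],0.7],
    [[0,0,0],[0,0,0],0.5],
    [[0,0,0],[0,0,0],0.3],
    [[0,0,0],[0,0,0],0.1],
    [[0,0,0],[0,0,0],0],
    [[0,0,0],[0,0,0],0],
    [[0,0,0],[0,0,0],0]
  ]
}}

```text
clock: 17.9
eef_pos: [0.5226, 0.1904, 0.0034]
tool_rot: [0.123, 0.992, 0.0, 0.001]
ft_force: [-0.0, -0.7, 4.7]
grip_width: 0.0243
grasp_force: 59.5
```

Request:
{"op": "drive_tool", "data": {
  "increments": [
    [[0,0,10],[0,0,0],0],
    [[0,0,20],[0,0,0],0],
    [[0,0,25],[0,0,0],0],
    [[0,0,25],[0,0,0],0],
    [[0,0,30],[0,0,0],0],
    [[4,-36,0],[0,0,1.5],0],
    [[4,-36,0],[0,0,1.5],0],
    [[4,-36,0],[0,0,1.5],0]
  ]
}}

```text
clock: 18.57
eef_pos: [0.5342, 0.0818, 0.1138]
tool_rot: [0.082, 0.997, 0.0, 0.001]
ft_force: [0.1, 0.2, -0.7]
grip_width: 0.0244
grasp_force: 59.2
```

Request:
{"op": "drive_tool", "data": {
  "increments": [
    [[4,-36,0],[0,0,1.5],0],
    [[4,-36,0],[0,0,1.5],0],
    [[4,-36,0],[0,0,1.5],0],
    [[4,-36,0],[0,0,1.5],0],
    [[4,-36,0],[0,0,1.5],0],
    [[4,-36,0],[0,0,1.5],0],
    [[4,-36,0],[0,0,1.5],0],
    [[4,-36,0],[0,0,1.5],0]
  ]
}}

```text
clock: 19.23
eef_pos: [0.5656, -0.2074, 0.1128]
tool_rot: [-0.022, 1.0, 0.0, -0.0]
ft_force: [0.7, -0.1, -1.3]
grip_width: 0.0244
grasp_force: 59.2
```

Request:
{"op": "drive_tool", "data": {
  "increments": [
    [[4,-36,0],[0,0,1.5],0],
    [[2,-36,0],[0,0,1.8],0],
    [[0,0,0],[0,0,0],0],
    [[0,0,0],[0,0,0],0],
    [[0,0,0],[0,0,0],0]
  ]
}}

```text
clock: 19.65
eef_pos: [0.5714, -0.2774, 0.1123]
tool_rot: [-0.049, 0.999, 0.001, -0.001]
ft_force: [-0.5, -0.2, -1.0]
grip_width: 0.0245
grasp_force: 59.3
```

Request:
{"op": "drive_tool", "data": {
  "increments": [
    [[1,-1,-20],[0,0,0],0],
    [[0,0,-20],[0,0,0],0],
    [[0,0,-16],[0,0,0],0],
    [[0,0,-8],[0,0,0],0],
    [[0,0,-4],[0,0,0],0],
    [[0,0,-1],[0,0,0],0],
    [[0,0,0],[0,0,0],0],
    [[0,0,0],[0,0,0],0]
  ]
}}

```text
clock: 20.32
eef_pos: [0.5741, -0.2788, 0.0451]
tool_rot: [-0.05, 0.999, -0.001, 0.001]
ft_force: [0.2, 0.4, -1.5]
grip_width: 0.0241
grasp_force: 59.3
```

Request:
{"op": "drive_tool", "data": {
  "increments": [
    [[0,0,-1],[0,0,0],0],
    [[0,0,-1],[0,0,0],0],
    [[0,0,0],[0,0,0],0],
    [[0,0,0],[0,0,0],0]
  ]
}}

```text
clock: 20.65
eef_pos: [0.5732, -0.2789, 0.042]
tool_rot: [-0.05, 0.999, -0.0, 0.0]
ft_force: [0.7, -0.4, -1.2]
grip_width: 0.0244
grasp_force: 59.3
```

Request:
{"op": "drive_tool", "data": {
  "increments": [
    [[0,0.5,-0.7],[0,0,0],0],
    [[0,0,-0.7],[0,0,0],0],
    [[0,0,-0.5],[0,0,0],0],
    [[0,0,0],[0,0,0],0],
    [[0,0,0],[0,0,0],0]
  ]
}}

```text
clock: 21.07
eef_pos: [0.5733, -0.2783, 0.0407]
tool_rot: [-0.05, 0.999, -0.0, 0.0]
ft_force: [-2.2, 1.3, 5.2]
grip_width: 0.0245
grasp_force: 60.0
```

Request:
{"op": "drive_tool", "data": {
  "increments": [
    [[0,0,0],[0,0,0],0.4],
    [[0,0,0],[0,0,0],0.5],
    [[0,0,0],[0,0,0],0.6],
    [[0,0,0],[0,0,0],0.6],
    [[0,0,15],[0,0,0],0.6],
    [[0,0,30],[0,0,0],0.6],
    [[0,0,35],[0,0,0],0.8],
    [[0,0,0],[0,0,0],0.8]
  ]
}}

```text
clock: 21.73
eef_pos: [0.5772, -0.2802, 0.1274]
tool_rot: [-0.05, 0.999, -0.003, 0.005]
ft_force: [1.3, -0.5, 1.8]
grip_width: 0.0685
grasp_force: 0.0
```

Request:
{"op": "drive_tool", "data": {
  "increments": [
    [[-3,36,5],[0,0,-0.6],1],
    [[-3,36,5],[0,0,-0.6],1],
    [[-3,36,5],[0,0,-0.6],1],
    [[-3,36,5],[0,0,-0.6],1],
    [[-3,36,5],[0,0,-0.6],1],
    [[-3,36,5],[0,0,-0.6],1],
    [[-3,36,5],[0,0,-0.6],1],
    [[-3,36,5],[0,0,-0.6],1]
  ]
}}

```text
clock: 22.4
eef_pos: [0.5489, 0.0114, 0.1601]
tool_rot: [-0.007, 1.0, 0.0, 0.0]
ft_force: [1.0, 0.8, -0.0]
grip_width: 0.0857
grasp_force: 0.0
```

Request:
{"op": "drive_tool", "data": {
  "increments": [
    [[-3,36,5],[0,0,-0.6],1],
    [[-3,36,5],[0,0,-0.6],1],
    [[-3,36,5],[0,0,-0.6],1],
    [[-3,36,5],[0,0,-0.6],1],
    [[-3,36,5],[0,0,-0.6],1],
    [[-3,36,5],[0,0,-0.6],1],
    [[-3,36,5],[0,0,-0.6],1],
    [[-3,36,5],[0,0,-0.6],1]
  ]
}}

```text
clock: 23.07
eef_pos: [0.5248, 0.2996, 0.2001]
tool_rot: [0.034, 0.999, 0.0, 0.0]
ft_force: [0.4, 0.3, 0.7]
grip_width: 0.0851
grasp_force: 0.0
```

Request:
{"op": "drive_tool", "data": {
  "increments": [
    [[-3,33,0],[0,0,-0.6],1],
    [[-3,33,0],[0,0,-0.6],1],
    [[0,0,0],[0,0,0],1],
    [[0,0,0],[0,0,0],1],
    [[0,0,0],[0,0,0],1]
  ]
}}

```text
clock: 23.48
eef_pos: [0.5189, 0.3635, 0.1994]
tool_rot: [0.044, 0.999, -0.0, -0.0]
ft_force: [-0.3, -0.1, -0.2]
grip_width: 0.0858
grasp_force: 0.0
```

```bash
sed -i 's/<6000/<20000/' meas.py; python3 -c "
from meas import *
state();p=camera('wrist');cv2.imwrite('pics/w6.png',p['image'][:,:,::-1]);handles(p)"
```

```text
23.48 [0.5189 0.3635 0.1994] [ 0.044  0.999 -0.    -0.   ] [ 0.61  0.53  0.34  1.39 -0.    0.7 ] 0.0858 [-0.3 -0.1 -0.2]
[311 104  13 143] butt [0.4561 0.3671] end [0.6005 0.3538] th -5.2 len 0.145 wid 0.0107 grip [0.5606 0.3575]
[496 304 144  16] butt [0.7067 0.7093] end [0.707  0.5496] th -89.9 len 0.1598 wid 0.0081 grip [0.7069 0.6043]
[350 320  83  69] butt [0.7056 0.3824] end [0.7646 0.4734] th 57.0 len 0.1085 wid 0.0808 grip [0.7628 0.4704]
```

View pics/w6.png

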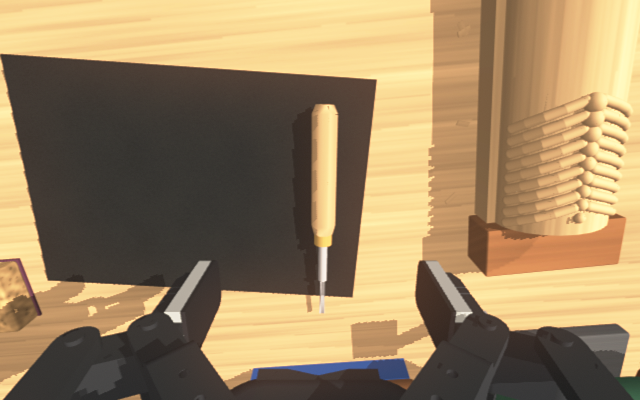

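The view shows gouge a alone on the mat, handle at px columns 311-337, rows 104-245. The image is brighter, so I'll redo the mask by brightness against the mat.

```bash
python3 -c "
from h import *
p=camera('wrist');v=p['image'].max(2)
m=np.zeros(v.shape,bool);m[98:236,300:350]=v[98:236,300:350]>110
n,l,st,c=cv2.connectedComponentsWithStats(m.astype(np.uint8));i=1+st[1:,4].argmax();print(st[i])
a,b,th,W=axis(p,l==i,.015);print(a,b,th,np.linalg.norm(a-b));u=np.array([np.cos(np.radians(th)),np.sin(np.radians(th))]);print(a+.106*u);state()"
```

```text
[ 312  103   27  133 3362]
[0.45629424 0.3747998 ] [0.58990643 0.36207301] -5.441106600754945 0.13421694245033228
[0.56181663 0.36474861]
23.58 [0.5194 0.3625 0.1998] [ 0.045  0.999 -0.    -0.   ] [ 0.61  0.52  0.34  1.39 -0.    0.7 ] 0.0854 [ 0.3 -0.4  0.3]
```

Request:
{"op": "drive_tool", "data": {
  "increments": [
    [[14,1,-30],[0,0,0],0.8],
    [[14,1,-30],[0,0,0],0.8],
    [[14,0,-30],[0,0,0],0.8],
    [[0,0,-35],[0,0,0],0.8],
    [[0,0,-30],[0,0,0],0.8],
    [[0,0,-20],[0,0,0],0.8],
    [[0,0,0],[0,0,0],0.8],
    [[0,0,0],[0,0,0],0.8]
  ]
}}

```text
clock: 24.25
eef_pos: [0.5607, 0.3638, 0.0239]
tool_rot: [0.045, 0.999, -0.001, -0.001]
ft_force: [0.1, 0.7, 0.3]
grip_width: 0.0685
grasp_force: 0.0
```

Request:
{"op": "drive_tool", "data": {
  "increments": [
    [[0,0,-10],[0,0,0],0.8],
    [[0,0,-5],[0,0,0],0.8],
    [[0,0,0],[0,0,0],0.8],
    [[0,0,0],[0,0,0],0.8]
  ]
}}

```text
clock: 24.58
eef_pos: [0.5615, 0.3659, 0.0107]
tool_rot: [0.045, 0.999, 0.0, 0.0]
ft_force: [-0.2, 0.2, -0.2]
grip_width: 0.0686
grasp_force: 0.0
```

Request:
{"op": "drive_tool", "data": {
  "increments": [
    [[0,-1,-7],[0,0,0],0.7],
    [[0,0,0],[0,0,0],0.5],
    [[0,0,0],[0,0,0],0.3],
    [[0,0,0],[0,0,0],0.1],
    [[0,0,0],[0,0,0],0],
    [[0,0,0],[0,0,0],0],
    [[0,0,0],[0,0,0],0]
  ]
}}

```text
clock: 25.17
eef_pos: [0.5614, 0.365, 0.0034]
tool_rot: [0.044, 0.999, 0.0, 0.0]
ft_force: [0.5, -0.2, 1.7]
grip_width: 0.0221
grasp_force: 60.1
```

Request:
{"op": "drive_tool", "data": {
  "increments": [
    [[0,0,10],[0,0,0],0],
    [[0,0,20],[0,0,0],0],
    [[0,0,25],[0,0,0],0],
    [[0,0,25],[0,0,0],0],
    [[0,0,30],[0,0,0],0],
    [[0,-36,0],[0,0,0.5],0],
    [[0,-36,0],[0,0,0.5],0],
    [[0,-36,0],[0,0,0.5],0]
  ]
}}

```text
clock: 25.83
eef_pos: [0.5612, 0.2564, 0.1142]
tool_rot: [0.03, 1.0, 0.0, 0.001]
ft_force: [1.5, -1.0, -0.1]
grip_width: 0.0227
grasp_force: 59.7
```

Request:
{"op": "drive_tool", "data": {
  "increments": [
    [[1,-36,0],[0,0,0.5],0],
    [[1,-36,0],[0,0,0.5],0],
    [[1,-36,0],[0,0,0.5],0],
    [[1,-36,0],[0,0,0.5],0],
    [[1,-36,0],[0,0,0.5],0],
    [[1,-36,0],[0,0,0.5],0],
    [[1,-36,0],[0,0,0.5],0],
    [[1,-36,0],[0,0,0.5],0]
  ]
}}

```text
clock: 26.5
eef_pos: [0.5688, -0.033, 0.1134]
tool_rot: [-0.004, 1.0, -0.0, 0.0]
ft_force: [0.2, -0.4, -1.3]
grip_width: 0.0225
grasp_force: 59.7
```

Request:
{"op": "drive_tool", "data": {
  "increments": [
    [[1,-36,0],[0,0,0.6],0],
    [[1,-36,0],[0,0,0.6],0],
    [[1,-36,0],[0,0,0.6],0],
    [[1,-36,0],[0,0,0.6],0],
    [[1,-36,0],[0,0,0.6],0],
    [[1,-36,0],[0,0,0.6],0],
    [[1,-36,0],[0,0,0.6],0],
    [[1,-36,0],[0,0,0.6],0]
  ]
}}

```text
clock: 27.17
eef_pos: [0.5767, -0.321, 0.1133]
tool_rot: [-0.046, 0.999, 0.0, -0.0]
ft_force: [1.0, 0.3, -0.6]
grip_width: 0.0222
grasp_force: 59.7
```

Request:
{"op": "drive_tool", "data": {
  "increments": [
    [[2,-36,0],[0,0,0.6],0],
    [[0,0,0],[0,0,0],0],
    [[0,0,0],[0,0,0],0],
    [[0,0,0],[0,0,0],0]
  ]
}}

```text
clock: 27.5
eef_pos: [0.5787, -0.355, 0.1126]
tool_rot: [-0.05, 0.999, 0.001, -0.0]
ft_force: [-0.7, 0.7, -1.0]
grip_width: 0.0226
grasp_force: 59.7
```

Request:
{"op": "drive_tool", "data": {
  "increments": [
    [[1,-1,-20],[0,0,0],0],
    [[0,0,-20],[0,0,0],0],
    [[0,0,-16],[0,0,0],0],
    [[0,0,-8],[0,0,0],0],
    [[0,0,-4],[0,0,0],0],
    [[0,0,-1],[0,0,0],0],
    [[0,0,0],[0,0,0],0],
    [[0,0,0],[0,0,0],0]
  ]
}}

```text
clock: 28.17
eef_pos: [0.5811, -0.3563, 0.0454]
tool_rot: [-0.051, 0.999, -0.001, 0.001]
ft_force: [0.2, -0.7, -0.7]
grip_width: 0.0223
grasp_force: 59.7
```

Request:
{"op": "drive_tool", "data": {
  "increments": [
    [[0,0,-1],[0,0,0],0],
    [[0,0,-1],[0,0,0],0],
    [[0,0,0],[0,0,0],0],
    [[0,0,0],[0,0,0],0]
  ]
}}

```text
clock: 28.5
eef_pos: [0.5802, -0.3564, 0.0421]
tool_rot: [-0.05, 0.999, -0.0, 0.0]
ft_force: [-0.8, 0.1, -1.0]
grip_width: 0.0223
grasp_force: 59.7
```

Request:
{"op": "drive_tool", "data": {
  "increments": [
    [[0,0,-0.7],[0,0,0],0],
    [[0,0,-0.5],[0,0,0],0],
    [[0,0,0],[0,0,0],0],
    [[0,0,0],[0,0,0],0]
  ]
}}

```text
clock: 28.83
eef_pos: [0.5803, -0.3564, 0.0412]
tool_rot: [-0.051, 0.999, -0.0, 0.0]
ft_force: [-1.4, 0.2, 2.1]
grip_width: 0.0225
grasp_force: 60.1
```

Request:
{"op": "drive_tool", "data": {
  "increments": [
    [[0,0,-0.4],[0,0,0],0],
    [[0,0,0],[0,0,0],0.4],
    [[0,0,0],[0,0,0],0.5],
    [[0,0,0],[0,0,0],0.6],
    [[0,0,0],[0,0,0],0.6],
    [[0,0,15],[0,0,0],0.6],
    [[0,0,30],[0,0,0],0.6],
    [[0,0,35],[0,0,0],0.8]
  ]
}}

```text
clock: 29.5
eef_pos: [0.5783, -0.355, 0.1177]
tool_rot: [-0.051, 0.999, 0.002, -0.003]
ft_force: [1.3, -0.3, 0.6]
grip_width: 0.0618
grasp_force: 0.0
```

Request:
{"op": "drive_tool", "data": {
  "increments": [
    [[-10,5,35],[0,0,0],0.8],
    [[-25,20,25],[0,0,0],0.8],
    [[-25,20,25],[0,0,0],0.8],
    [[-25,20,20],[0,0,0],0.8],
    [[-25,20,20],[0,0,0],0.8],
    [[-25,20,0],[0,0,0],0.8],
    [[0,0,0],[0,0,0],0.8],
    [[0,0,0],[0,0,0],0.8]
  ]
}}

```text
clock: 30.17
eef_pos: [0.4441, -0.2504, 0.246]
tool_rot: [-0.051, 0.999, -0.0, 0.0]
ft_force: [-0.4, -0.1, -0.6]
grip_width: 0.0684
grasp_force: 0.0
```

Run:
```python
from h import *
state();p=camera('wrist');im=p['image'][:,:,::-1].copy()
th=np.radians(5.64);u=np.array([np.cos(th),np.sin(th)])
for k,(o,h) in enumerate(zip([(.4969,-.1286),(.5046,-.2062),(.5123,-.2839),(.5199,-.3615)],(30,28,26,24))):
    for x,c in ((-.045,(0,0,255)),(.085,(255,0,0)),(.097,(0,255,0))):
        q=w2px(p,np.r_[np.array(o)+x*u,.04+h/2000])[0];cv2.circle(im,tuple(int(round(v)) for v in q),3,c,1)
cv2.imwrite('pics/w7.png',im)
```

```text
30.17 [ 0.4441 -0.2504  0.246 ] [-0.051  0.999 -0.     0.   ] [-0.51  0.25  0.06  1.38 -0.   -0.62] 0.0684 [-0.4 -0.1 -0.6]
```

View pics/w7.png

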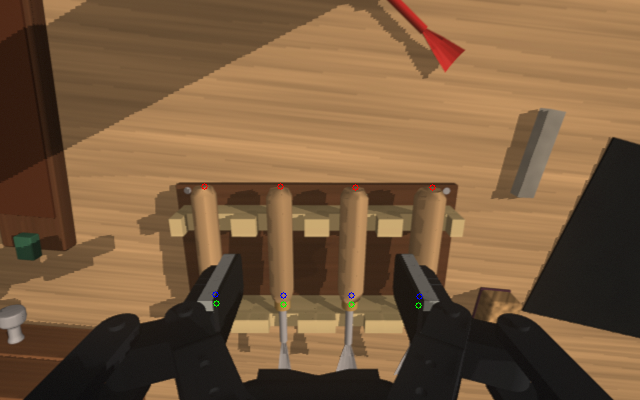

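All four gouges are seated. Their butts at px (204,187), (281,187), (355,189) and (432,190) are within a few px of the marks where they should be. Handing in.

```bash
python3 -c "
from workcell import *
print(job_done())"
```

```text
the job is handed in; nothing more can be done
None
```

All four gouges are in the rack, released and handed in at about 30 s: the widest (d) in place 1 at the bracket's end, then c, b and the narrowest (a) in place 4.

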